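# Park the sprung locating pin in its notch

## Robot

A 7-joint arm with a two-finger parallel gripper is mounted at the origin on the work surface. World frame = base frame: x ahead of the robot, y to its left, z up, the work surface at z = 0. Lengths are in m, angles in rad, forces in N, time in s.
With the tool pointing down it reaches from about 0.4 to 0.85 m from the base axis. Payload 4.5 kg.
Tool frame: the origin (TCP) lies at the centre of the arm's flange, where the gripper is bolted on; the fingertips stand 166 mm ahead of it and the grasp point (between the pads) lies 147 mm ahead of it (r.grip_depth is the distance from the TCP to the grasp point, in m); z points along the fingers, y is the line along which they close (so a half turn about z gives the same grasp; the last joint's range is limited). The gripper opens to 88 mm and grips with 3 to 60 N. Pads are 18 mm wide; open, the fingers measure 123 mm over their backs; the gripper's body (75 mm by 187 mm) begins 45 mm behind the grasp point.
Start: joints at [-1.154, 0.689, -0.195, 1.565, 0.157, 0.902, -0.215], TCP at [0.233, 0.58, 0.405] pointing down, gripper open.
Joint ranges: [-3.01, 3.01], [-0.46, 2.08], [-1.47, 1.51], [0.13, 2.56], [-1, 4.14], [0.04, 2.09], [-2.66, 2.66]. Speed limits (rad/s): [2.57, 2.57, 3.14, 3.14, 3.14, 3.14, 3.14].

## Interface

Orientations are given as a unit quaternion [x, y, z, w].
In Python, from plant import status, cams, r, finder gives the robot as it stands.
- The arm moves only by the tool play_rows, never from a script. Its argument "rows" is a list of rows, each a list of 7 numbers: the opening in per cent of the stroke, from 0 (shut) to 100 (fully open), then the shift along the tool's x, y, z in m, then the turn, a rotation vector about the tool's x, y, z in degrees. A call has 1 to 8 rows; each row shifts and turns the commanded pose from where the row before left it, along the tool's axes as they then stand; what a row does not reach is not made up. A row lasts 1/8 s, in which the tool goes at most 62.5 mm and 10.7 degrees, less where a joint would pass 70% of its speed; a pose out of reach is approached as far as the arm can. A call with a gripper value outside its range is refused whole. The fingers move at their own pace and stop on an object; "grip_force" is the grip in N (left out, the last holds). Time passes only in rows, so rows that do not move let the fingers close. It gives the time, the measured TCP pose, the force, the opening and the grip force at its end, in the units of the state.
- status.get_state(): the state, without advancing time (a new reading comes with each control period).
- cams.snapshot(name): name is "scene" or "top" or "wrist"; returns the picture (400x640x3 uint8, red, green, blue); there is no depth.
- cams.camera_params(name): a dict with "vfov" (degrees; the focal length in pixels is half the picture's height over the tangent of half this angle, whatever the lens; pixels are square), "cx", "cy" (the principal point, pixels), "R" (3x3) and "t" (3): a world point X has camera coordinates R X + t; the wrist camera has in their place "tool_from_camera" (4x4, takes a point from camera to tool coordinates, whose origin is the TCP and whose axes are the flange's). Camera axes: x right, y down, z forward; pixel columns grow to the right and rows downward; lengths in m; the calibration is good to about 2 mm. The wrist camera is an equidistant fisheye: a pixel r from the principal point sees the ray r / f radians off the axis. A picture is of the moment at which its call begins: read the wrist's pose just before it. camera_params takes no time and is no camera call.
- r.finish_job(): hands the job in; it is judged then, once.
Trained networks look in the newest picture that a camera, given by its name, has taken for a name from the list of things; names that differ only in an ending like _2 or _b are one class to them, and where a whole thing is asked for, a point or a joint stands for the part that bears it (a point fixed in the world has none). Each returns a list of dicts, best first, with "score" (0 to 1); they miss things now and then, are a little off and sometimes report something else, mostly with a low value. They report only what shows in the picture. A call takes as long as a camera call. They do not tell look-alikes from the thing itself.
- finder.spot_in(camera, label): "at" ([x, y, z] in m, in the coordinates of the camera as it stood for that picture, good to about 4 mm: the middle of the surface that is visible of it).
- finder.regions_of(camera, label): "mask" (400x640 bool, what is visible of it).
The state is a dict: "clock": time; "q": joint angles; "qd": joint speeds; "joint_torque": joint torques, N m; "tool_pos": TCP position; "eef_rot": TCP orientation; "contact_force": force on the tool from outside, world axes, zero at the start; "moment": the same for the moment, N m; "opening": opening from 0.0 (shut) to 1.0 (fully open); "finger_force": force on a finger pad.
Only numpy, scipy, OpenCV 4.12 (cv2) and the standard library are available. Lean on these libraries where they do the work, as an engineer would, in place of code of your own. Each camera call takes 0.05 s, during which the arm holds its last target. There are 200 camera calls.

## Task

Lock the steel bracket for welding with the sprung locating pin of the orange-knobbed unit, in whose nest the bracket stands: push its handle forward along the slot, away from the housing's back and towards the bracket, swing it into the side notch (to the left as you look along the slot to the bracket) and let go, so that the notch holds the pin through the bracket's hole. The handle springs back if it is not well into the notch. Leave the blue-knobbed unit's pin drawn back and keep the bracket standing in its nest.

Things in the scene. Friction and masses are not known exactly. Their poses are not given: they have to be found in the camera images.
- orange_unit: Green sheet-metal housing (150 mm long, 80 mm wide, top plate 88 mm above the table) bolted down, with an L-shaped slot in its top and a nest in front. x points forward along the slot to the bracket (the way to push), y left to the notch's side, z up. Origin: on the table under the handle's rest place. The notch is open to the stem from 36 mm of travel to the end stop at 54 mm: aim for 45.
- orange_knob (a point): Centre of the ORANGE ball knob, 32 mm across, on an upright 10 mm stem out of the slot; 130 mm above the table, 42 mm above the housing: fingers can close round it from above, with nothing higher within 100 mm. In the notch the handle tips left about a pivot 96 mm below this point, which so moves 35 mm left and 7 mm down to the stop. The ball can turn in a grip. Its axes are the unit's, tipping along.
- orange_pin (a joint): Travel of the orange unit's pin and handle in m: 0 drawn back (rest, held by the spring), 0.054 at the front stop. The spring pushes back with 3 N at 0 and 8.4 N at the stop. Let go in the notch, it comes back to about 0.036 and is held there by the notch's wall. The pin is 14 mm thick, 34 mm above the table.
- orange_handle (a joint): Sideways swing of the orange handle in rad: 0 upright, 0.38 tipped fully left into the notch. It can swing only while the pin is beyond 0.036 m. Short of about 0.14 the spring pulls the stem off the notch; from 0.25 on it is fully in, and light friction keeps the handle where it is left.
- bracket: Loose L-shaped, rust-brown steel bracket, 0.24 kg, in the yellow-walled nest of the orange unit: upright plate 64 mm wide, 60 high, 6 thick with a 24 mm hole on the pin's line (5 mm to spare all round), foot reaching 47 mm forward. Origin: under the middle of the upright plate, 10 mm above the table, 131 mm ahead of the unit's origin; x forward, z up. The pin enters the hole as it is pushed.
- blue_knob (a point): Centre of the BLUE ball knob of a second unit of the same build and sizes, with an empty nest: to be left alone. Axes as for the orange knob.
- blue_pin (a joint): Travel of the blue unit's pin in m: 0 drawn back, where it should stay.
Things that resemble listed ones, but are neither listed nor needed, are in the scene too. Leave any green or purple look-alike of the bracket alone.

How it is judged:
At the end, for the whole second after the job is handed in: The orange pin is held by its notch, at rest, at least 31 mm forward (about 36 mm) with its handle swung left by more than 0.13 rad; the bracket stands in its nest, within 12 mm of its start and upright within 0.15 rad; the blue pin is drawn back (within 6 mm) (value of joint orange_pin between 0.031 and 0.054 m and value of joint orange_handle above 0.13 rad and velocity of joint orange_pin between -0.01 and 0.01 m/s and value of joint blue_pin below 0.006 m and distance of bracket from where it was at the start of the episode below 0.012 m and angle between bracket's own z axis and vertical below 0.15 rad); the robot touches nothing.
It fails at once if the blue unit's pin is pushed forward by more than 15 mm (value of joint blue_pin above 0.015 m).
It fails at once if the bracket is knocked more than 25 mm from its place (distance of bracket from where it was at the start of the episode above 0.025 m).
It also fails if it takes over 32 s, if anything falls off the work surface, if the arm or the gripper's body presses on something with over 40 N, if the wrist force passes 120 N, or if a joint passes its speed limit or range.

## Working session

There is one attempt and no reset: what is moved stays moved. The work goes in short steps, Python scripts to look and compute and a tool call to move; the robot and the scene stay as the last step left them, time stands still between calls to the robot, and variables do not carry over. Pictures are saved under pics/ and viewed, at most 10 in all, crops included, and the job is handed in when it is done.

Besides the shell and the picture viewer there is one more tool, called after ">>>" by a JSON object that holds its "fn" and its "kwargs". play_rows: Moves the arm, as the interface text tells. Its arguments: {"type":"object","properties":{"rows":{"type":"array","items":{"type":"array","items":{"type":"number"}}},"grip_force":{"type":"number"}},"required":["rows"]}

```bash
mkdir -p pics
cat > h.py <<'E'
import numpy as np, cv2
from scipy.spatial.transform import Rotation as Rot
from plant import status, cams, r, finder
def world(cam,p,st=None):
    c=cams.camera_params(cam); p=np.array(p)
    if cam=="wrist":
        T=np.array(c["tool_from_camera"]); pt=T[:3,:3]@p+T[:3,3]
        return Rot.from_quat(st["eef_rot"]).apply(pt)+np.array(st["tool_pos"])
    return np.array(c["R"]).T@(p-np.array(c["t"]))
def snap(cam,f=None):
    im=cams.snapshot(cam)
    if f: cv2.imwrite("pics/"+f,im[:,:,::-1])
    return im
E
python3 - <<'E'
from h import *
st=status.get_state(); print(st["clock"],st["tool_pos"],st["eef_rot"])
a=snap("scene"); b=snap("top")
cv2.imwrite("pics/a.png",cv2.resize(np.vstack([a,b])[:,:,::-1],(480,600))) 
cv2.imwrite("pics/top.png",b[:,:,::-1])
for cam in("scene","top"):
    for l in("orange_knob","blue_knob","bracket","orange_unit"):
        for d in finder.spot_in(cam,l)[:4]: print(cam,l,round(d["score"],2),world(cam,d["at"]).round(3))
E
```

```text
0.0 [0.23334787 0.57944238 0.4039237 ] [ 1.90185591e-01  9.81747736e-01 -8.99755686e-04 -1.15715420e-04]
scene orange_knob 0.53 [0.436 0.154 0.139]
scene blue_knob 0.5 [ 0.443 -0.235  0.139]
scene bracket 0.83 [0.723 0.105 0.004]
scene bracket 0.69 [ 0.506 -0.029  0.025]
scene bracket 0.59 [0.564 0.095 0.015]
scene bracket 0.58 [ 0.659 -0.052  0.024]
top orange_knob 0.65 [0.427 0.15  0.142]
top blue_knob 0.71 [ 0.44  -0.236  0.137]
top bracket 0.91 [0.568 0.092 0.012]
top bracket 0.87 [0.72  0.112 0.006]
top bracket 0.75 [ 0.5   -0.057  0.004]
top bracket 0.75 [ 0.647 -0.066  0.008]
top orange_unit 0.7 [0.463 0.128 0.045]
```

View pics/top.png

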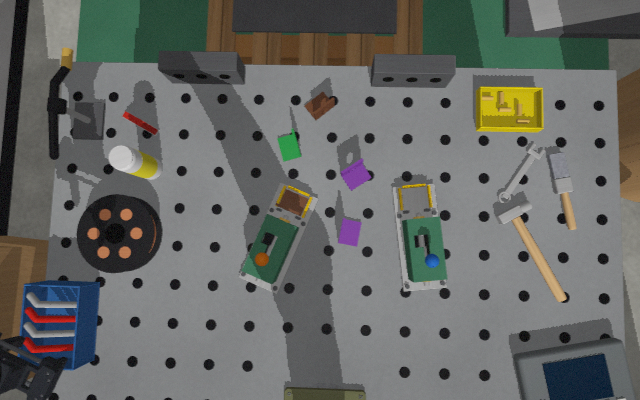

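View pics/a.png

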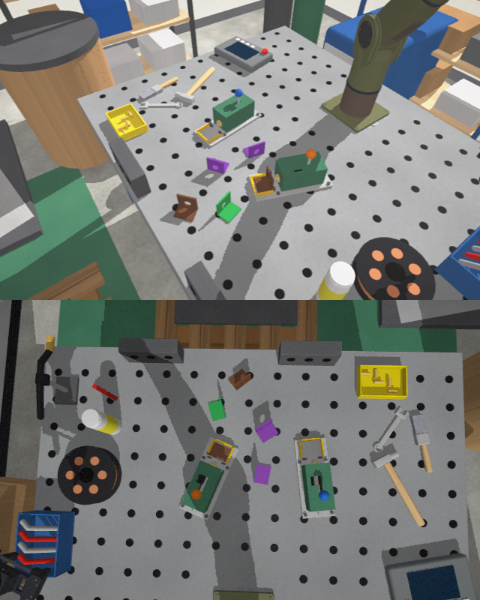

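The top view shows the orange knob at about (262,259), with its slot running to the nest and rust bracket at (293,200). The blue unit is at right, with its knob at (432,261). The tool's y axis already lies roughly across the slot, so I'll move above the knob.

>>> {"fn": "play_rows", "kwargs": {"rows": [[100, -0.03, -0.028, 0, 0, 0, 0], [100, -0.03, -0.028, 0, 0, 0, 0], [100, -0.03, -0.028, 0, 0, 0, 0], [100, -0.03, -0.028, 0, 0, 0, 0], [100, -0.03, -0.028, 0, 0, 0, 0], [100, -0.03, -0.028, 0, 0, 0, 0], [100, -0.03, -0.028, 0, 0, 0, 0], [100, -0.03, -0.028, 0, 0, 0, 0]], "grip_force": 30}}

```text
clock: 1.5
tool_pos: [0.373, 0.2812, 0.405]
eef_rot: [0.19, 0.982, 0.0, 0.0]
contact_force: [1.6, 0.5, -0.0]
opening: 1.001
finger_force: 0.0
```

>>> {"fn": "play_rows", "kwargs": {"rows": [[100, -0.03, -0.028, 0, 0, 0, 0], [100, -0.03, -0.028, 0, 0, 0, 0], [100, -0.03, -0.028, 0, 0, 0, 0], [100, -0.012, -0.015, 0, 0, 0, 0], [100, 0, 0, 0, 0, 0, 0], [100, 0, 0, 0, 0, 0, 0]]}}

```text
clock: 2.25
tool_pos: [0.4298, 0.1535, 0.4049]
eef_rot: [0.19, 0.982, 0.001, 0.0]
contact_force: [-1.4, -0.5, -0.3]
opening: 0.998
finger_force: 0.0
```

Run:
```python
from h import *
st=status.get_state(); print(st["clock"],st["tool_pos"],st["eef_rot"])
im=snap("wrist","w1.png")
for l in("orange_knob","bracket","orange_unit"):
    for d in finder.spot_in("wrist",l)[:3]: print(l,round(d["score"],2),world("wrist",d["at"],st).round(3))
c=cams.camera_params("wrist"); print(c)
# knob: fisheye ray of the mask's centroid cut with z=0.130
f=200/np.tan(np.radians(c["vfov"]/2))
T=np.array(c["tool_from_camera"]); Rt=Rot.from_quat(st["eef_rot"]).as_matrix()
def ray(u,v):
    x,y=u-c["cx"],v-c["cy"]; q=np.hypot(x,y); th=q/f
    d=np.array([x/q*np.sin(th),y/q*np.sin(th),np.cos(th)]); return Rt@T[:3,:3]@d
o=Rt@T[:3,3]+np.array(st["tool_pos"])
cut=lambda u,v,z:o+ray(u,v)*(z-o[2])/ray(u,v)[2]
for d in finder.regions_of("wrist","orange_knob")[:2]:
    v,u=np.nonzero(d["mask"]); print("knob",d["score"],len(u),u.mean(),v.mean(),cut(u.mean(),v.mean(),.13).round(4))
# yaw from the green top plate
hsv=cv2.cvtColor(im,cv2.COLOR_RGB2HSV)
for d in finder.regions_of("wrist","orange_unit")[:1]:
    m=d["mask"]&(hsv[...,0]>50)&(hsv[...,0]<95)&(hsv[...,1]>80)
    v,u=np.nonzero(m); P=np.array([cut(a,b,.088)[:2] for a,b in zip(u,v)],np.float32)
    print("plate",d["score"],len(u),cv2.minAreaRect(P),cv2.boxPoints(cv2.minAreaRect(P)))
y=Rt[:,1]; print("tool y angle",np.degrees(np.arctan2(y[1],y[0])))
# yaw from top camera
b=snap("top"); c=cams.camera_params("top"); f=200/np.tan(np.radians(c["vfov"]/2))
```

```text
2.25 [0.42978581 0.15350248 0.40486309] [1.89519314e-01 9.81876839e-01 5.48324844e-04 3.85643084e-05]
orange_knob 0.73 [0.425 0.154 0.142]
orange_knob 0.21 [0.552 0.098 0.059]
bracket 0.77 [0.552 0.101 0.06 ]
bracket 0.65 [0.711 0.105 0.004]
bracket 0.59 [ 0.65  -0.064  0.005]
orange_unit 0.67 [0.432 0.148 0.085]
{'vfov': 65.70646984690485, 'cx': 321.07567916201424, 'cy': 202.44636952394603, 'tool_from_camera': array([[ 7.45308666e-04, -9.55116072e-01, -2.96230880e-01,
         7.68446540e-02],
       [ 9.99999712e-01,  6.69074041e-04,  3.58723851e-04,
         5.95364573e-05],
       [-1.44422523e-04, -2.96231062e-01,  9.55116295e-01,
         2.06047240e-02],
       [ 0.00000000e+00,  0.00000000e+00,  0.00000000e+00,
         1.00000000e+00]])}
knob 0.91 1090 318.68899082568805 199.7348623853211 [0.4288 0.1522 0.13  ]
plate 0.79 9001 ((0.45007452368736267, 0.1442628800868988), (0.07886387407779694, 0.15339075028896332), 68.13009643554688) [[0.36421034 0.13623783]
 [0.5065619  0.07909972]
 [0.53593874 0.15228793]
 [0.39358717 0.20942605]]
tool y angle 68.1505260208956
```

View pics/w1.png

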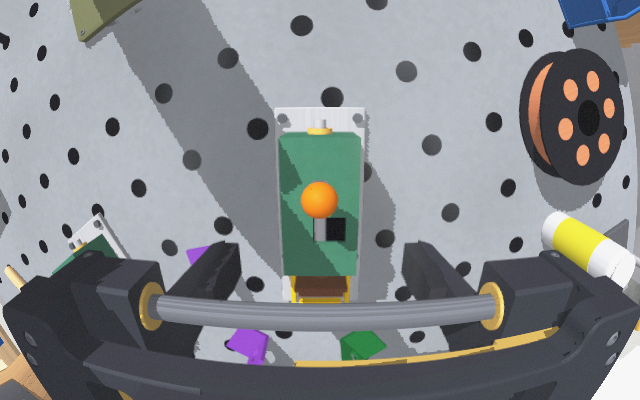

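The wrist view shows the orange knob at (319,200), centred between the fingers. The plate edges run parallel to the tool's x axis, and the notch opens at image right (345,229), which is the unit's left. Position and yaw are within about 1 mm and 1°, so I'll go down and grip.

>>> {"fn": "play_rows", "kwargs": {"rows": [[100, 0, -0.001, 0.03, 0, 0, 0], [100, 0, 0, 0.035, 0, 0, 0], [100, 0, 0, 0.03, 0, 0, 0], [100, 0, 0, 0.02, 0, 0, 0], [100, 0, 0, 0.012, 0, 0, 0], [30, 0, 0, 0, 0, 0, 0], [30, 0, 0, 0, 0, 0, 0], [30, 0, 0, 0, 0, 0, 0]], "grip_force": 30}}

```text
clock: 3.6
tool_pos: [0.4299, 0.1515, 0.2784]
eef_rot: [0.19, 0.982, 0.0, 0.001]
contact_force: [-0.6, 0.3, -0.2]
opening: 0.689
finger_force: 0.0
```

>>> {"fn": "play_rows", "kwargs": {"rows": [[20, 0, 0, 0, 0, 0, 0], [20, 0, 0, 0, 0, 0, 0], [20, 0, 0, 0, 0, 0, 0], [20, 0, 0, 0, 0, 0, 0]]}}

```text
clock: 4.1
tool_pos: [0.4298, 0.1518, 0.2778]
eef_rot: [0.19, 0.982, 0.0, 0.0]
contact_force: [-0.4, 1.2, 0.6]
opening: 0.337
finger_force: 29.9
```

>>> {"fn": "play_rows", "kwargs": {"rows": [[20, -0.008, 0, 0, 0, 0, 0], [20, -0.008, 0, 0, 0, 0, 0], [20, -0.008, 0, 0, 0, 0, 0], [20, -0.008, 0, 0, 0, 0, 0], [20, -0.008, 0, 0, 0, 0, 0], [20, -0.006, 0, 0, 0, 0, 0], [20, 0, 0, 0, 0, 0, 0], [20, 0, 0, 0, 0, 0, 0]]}}

```text
clock: 5.1
tool_pos: [0.4715, 0.1351, 0.2777]
eef_rot: [0.19, 0.982, 0.0, -0.001]
contact_force: [-5.3, 5.3, 4.4]
opening: 0.334
finger_force: 29.7
```

Run:
```python
from h import *
st=status.get_state(); print(st["clock"],st["tool_pos"],st["contact_force"])
im=snap("wrist","w2.png")
for d in finder.spot_in("wrist","orange_knob")[:2]: print(round(d["score"],2),world("wrist",d["at"],st).round(3))
```

```text
5.1 [0.47151077 0.13513872 0.27773357] [-5.28239802  5.25971147  4.35198767]
0.79 [0.465 0.139 0.14 ]
```

View pics/w2.png

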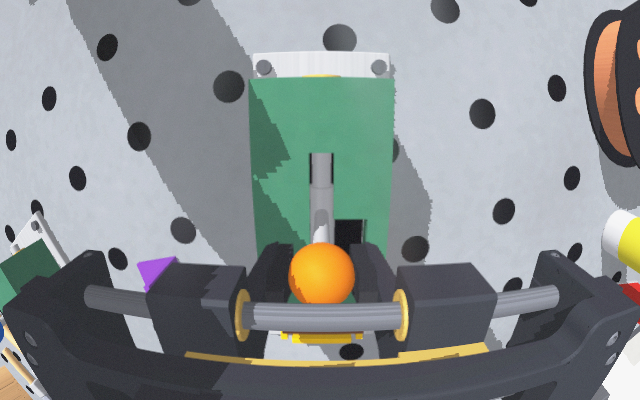

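The knob followed the tool, travelling about 44 mm. It shows at (321,275) with the notch beside the stem at (350,232). Next I'll swing it left along the arc.

>>> {"fn": "play_rows", "kwargs": {"rows": [[20, -0.001, 0.005, 0.0, 0, 0, 0], [20, 0, 0.005, 0.0005, 0, 0, 0], [20, 0, 0.005, 0.001, 0, 0, 0], [20, 0, 0.005, 0.001, 0, 0, 0], [20, 0, 0.005, 0.0015, 0, 0, 0], [20, 0, 0.005, 0.0015, 0, 0, 0], [20, 0, 0.003, 0.001, 0, 0, 0], [20, 0, 0, 0, 0, 0, 0]]}}

```text
clock: 6.2
tool_pos: [0.4826, 0.1623, 0.2697]
eef_rot: [0.19, 0.982, -0.004, -0.005]
contact_force: [-8.2, -2.5, 0.1]
opening: 0.331
finger_force: 29.7
```

Run:
```python
from h import *
st=status.get_state(); print(st["clock"],st["tool_pos"],st["contact_force"])
im=snap("wrist","w3.png")
for d in finder.spot_in("wrist","orange_knob")[:2]: print(round(d["score"],2),world("wrist",d["at"],st).round(3))
```

```text
6.2 [0.48255506 0.16230267 0.26970823] [-8.22504397 -2.47337419  0.10213998]
0.61 [0.472 0.164 0.134]
```

View pics/w3.png

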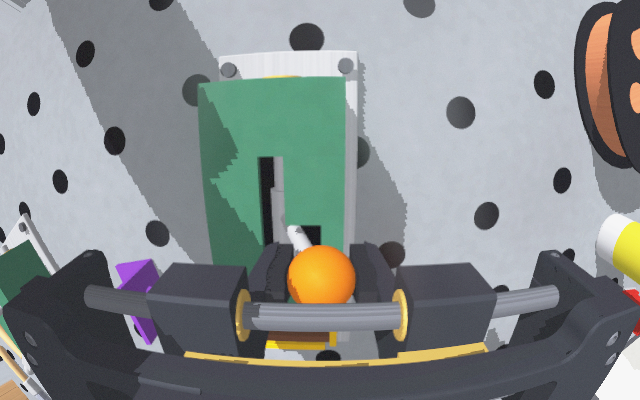

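The stem is tipped into the notch, about 29 mm left (0.31 rad). I'll ease it back onto the notch wall and release.

>>> {"fn": "play_rows", "kwargs": {"rows": [[20, 0, 0.002, 0.0005, 0, 0, 0], [20, 0.003, 0, 0, 0, 0, 0], [20, 0.003, 0, 0, 0, 0, 0], [20, 0.002, 0, 0, 0, 0, 0], [20, 0, 0, 0, 0, 0, 0], [60, 0, 0, 0, 0, 0, 0], [90, 0, 0, 0, 0, 0, 0], [90, 0, 0, 0, 0, 0, 0]]}}

```text
clock: 7.3
tool_pos: [0.4798, 0.1693, 0.2709]
eef_rot: [0.191, 0.982, 0.0, 0.001]
contact_force: [0.2, -0.6, 0.1]
opening: 0.649
finger_force: 0.0
```

>>> {"fn": "play_rows", "kwargs": {"rows": [[90, 0, 0, 0, 0, 0, 0], [90, 0, 0, 0, 0, 0, 0], [90, 0, 0, -0.015, 0, 0, 0], [90, 0, 0, -0.025, 0, 0, 0], [90, 0, 0, -0.03, 0, 0, 0], [90, 0, 0, -0.03, 0, 0, 0], [90, 0, 0, -0.02, 0, 0, 0], [90, 0, 0, 0, 0, 0, 0]]}}

```text
clock: 8.3
tool_pos: [0.4792, 0.1695, 0.3928]
eef_rot: [0.19, 0.982, 0.001, 0.002]
contact_force: [0.7, 0.1, -0.3]
opening: 0.902
finger_force: 0.0
```

Run:
```python
from h import *
st=status.get_state(); print(st["clock"],st["tool_pos"],st["contact_force"],st["opening"])
im=snap("wrist"); s=snap("scene"); 
cv2.imwrite("pics/f.png",np.vstack([im[:,:],cv2.resize(s[150:275,240:440],(640,400))])[:,:,::-1][::1,::1][:, :][0:800])
x=cv2.imread("pics/f.png"); cv2.imwrite("pics/f2.png",cv2.resize(x,(480,600)))
k0=np.array([.4288,.1522]); a=np.radians(-22)
for cam in("wrist","scene"):
  for l in("orange_knob","bracket","blue_knob"):
    for d in finder.spot_in(cam,l)[:4]:
        w=world(cam,d["at"],st); e=w[:2]-k0
        print(cam,l,round(d["score"],2),w.round(3),"fwd",(e@[np.cos(a),np.sin(a)]).round(3),"left",(e@[-np.sin(a),np.cos(a)]).round(3))
```

```text
8.3 [0.4792095  0.16954228 0.39275224] [ 0.73474093  0.07666967 -0.28391547] 0.9015235735344829
wrist orange_knob 0.7 [0.467 0.169 0.137] fwd 0.029 left 0.03
wrist bracket 0.98 [ 0.498 -0.033  0.021] fwd 0.134 left -0.145
wrist bracket 0.77 [0.555 0.098 0.049] fwd 0.137 left -0.003
wrist bracket 0.75 [ 0.657 -0.067  0.016] fwd 0.294 left -0.118
wrist bracket 0.66 [0.729 0.094 0.016] fwd 0.3 left 0.058
wrist blue_knob 0.74 [ 0.426 -0.231  0.115] fwd 0.141 left -0.357
scene orange_knob 0.58 [0.477 0.166 0.136] fwd 0.04 left 0.031
scene bracket 0.95 [ 0.659 -0.054  0.021] fwd 0.291 left -0.105
scene bracket 0.84 [0.723 0.104 0.005] fwd 0.291 left 0.065
scene bracket 0.79 [0.564 0.1   0.013] fwd 0.145 left 0.002
scene bracket 0.64 [ 0.508 -0.031  0.023] fwd 0.142 left -0.14
scene blue_knob 0.57 [ 0.443 -0.236  0.141] fwd 0.159 left -0.354
```

View pics/f2.png

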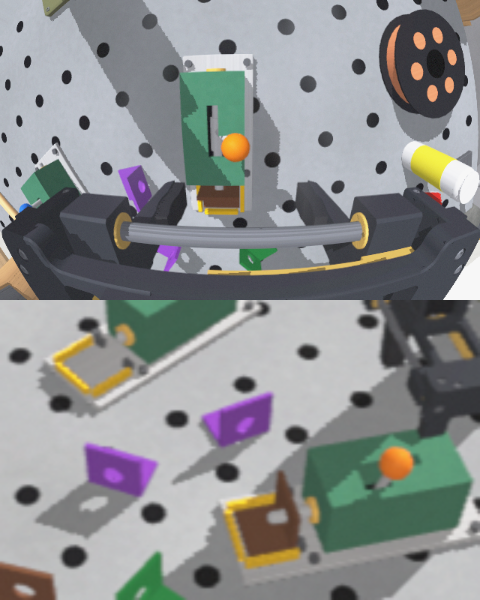

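The pictures show the handle tipped left and staying in the notch: about 30 mm left and 35 mm forward after release. The pin's tip is through the upright bracket, the blue unit hasn't moved, and the gripper is clear.

```bash
python3 -c "
from plant import r
print(r.finish_job())"
```

```text
the job is handed in; nothing more can be done
None
```

The orange unit's pin is locked in its notch (about 35 mm forward, handle about 0.32 rad left) and through the upright bracket; the blue unit was left alone and the job was handed in at about 8.5 s, with no verdict returned.

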